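Set the coffee grinder's dial and tighten its lock ring

ROBOT

A 6-joint arm with a two-finger parallel gripper is mounted at the origin on a cart in front of the work surface, level with it; the furniture and walls round the work are solid. World frame = base frame: x ahead of the robot, y to its left, z up, the work surface at z = 0. Lengths are in m, angles in rad, forces in N, time in s.
With the tool pointing down it reaches from about 0.275 to 0.85 m from the base axis. Payload 5.2 kg.
Tool frame: the origin (TCP) lies between the finger pads; the fingertips stand 19 mm ahead of it and the grasp point (between the pads) is the TCP (ctrl.nose_length is the distance from the TCP to the fingertips, in m); z points along the fingers, y is the line along which they close (so a half turn about z gives the same grasp; the last joint's range is limited). The gripper opens to 85 mm and grips with 20 to 120 N. Pads are 22 mm wide; open, the fingers measure 114 mm over their backs; the gripper's body (76 mm by 85 mm) begins 54 mm behind the grasp point. The pads swing forward as they close: fully open they stand 13 mm farther back than shut.
Start: joints at [-1.417, 0.259, 1.535, -0, 1.348, -0.203], TCP at [0.192, -0.515, 0.25] pointing down, gripper open.
Joint ranges: [-3.14, 3.14], [-0.91, 2.08], [0.19, 2.58], [-1.22, 4.36], [0.22, 2.71], [-3.12, 3.12]. Speed limits (rad/s): [2.57, 2.57, 3.14, 3.14, 3.14, 3.14].

INTERFACE

Orientations are given as a rotation vector (axis times angle).
In Python, from plant import telemetry, snapshot, ctrl gives the robot as it stands.
- The arm moves only by the shell command python3 -m creep 'ROWS' [OPENING] [FORCE]. ROWS is a JSON list of rows, 1 to 20 of them, each of 6 numbers: dx, dy, dz in m, then a rotation vector rx, ry, rz in rad; each row is the pose to reach, as a shift and turn from the pose commanded when the command began, along the tool's axes at that moment; what a row does not reach only later rows make up. A row lasts 1/8 s, in which the tool goes at most 0.0625 m and 0.188 rad, less where a joint would pass 70% of its speed; a pose out of reach is approached as far as the arm can. OPENING is the finger opening in m, set as the command begins (- or left out keeps the last). The fingers move at their own pace and stop on an object; FORCE is the grip in N (left out, the last holds). Time passes only in rows, so rows that do not move let the fingers close. It prints the time, the measured TCP pose, the force, the opening and the grip force at its end.
- telemetry.state(): the state, without advancing time (a new reading comes with each control period).
- snapshot(name): name is "scene" or "top" or "wrist"; returns a dict with "pixels" (384x512x3 uint8, red, green, blue), "range_z" (384x512 float32, m along the optical axis (not along the pixel's ray), 0 where there is no reading), "intrinsics" (3x3 intrinsics, pixels), "dist_coeffs" ([k1, k2, p1, p2, k3] as OpenCV has them; the pictures are not rectified), "cam_to_world" (4x4, takes a point from camera to world coordinates). Camera axes: x right, y up, looking along -z (the intrinsics and any distortion apply to the point x, -y, -z); pixel columns grow to the right and rows downward; lengths in m; the calibration is good to about 2 mm. A picture is of the moment at which its call begins.
- ctrl.hand_in(): hands the job in; it is judged then, once.
The state is a dict: "clock": time; "joint_pos": joint angles; "qvel": joint speeds; "tau": joint torques, N m; "position": TCP position; "orientation": TCP orientation; "ft_force": force on the tool from outside, world axes, zero at the start; "wrist_torque": the same for the moment, N m; "width": finger opening in m; "finger_force": force on a finger pad.
Only numpy, scipy, OpenCV 4.12 (cv2) and the standard library are available. Lean on these libraries where they do the work, as an engineer would, in place of code of your own. Each camera call takes 0.05 s, during which the arm holds its last target. There are 200 camera calls.

TASK

Set the grind on the coffee grinder: turn the black dial on top until its white line points at the red marker clip on the scale. Then turn the knurled steel lock ring under the dial clockwise, past where it begins to bite, until it is firmly tight, but not so hard that it drags the dial off the marker. Leave the red marker, the catch mug and the things around the grinder where they are.

Things in the scene. Friction and masses are not known exactly. Their poses are not given: they have to be found in the camera images.
- grinder: Compact grey coffee grinder, 222 mm deep (x), 112 wide (y), 239 high at the lid of the short brown bean hopper on the back of its top; heavy, does not move. Origin: centre of its underside, on the worktop; x points to its back, z up. The upright dial axis is at x = -45, y = 0 mm; the hopper (radius 37) stands 121 mm behind it. Scale plate, lock ring and dial are stacked on that axis.
- scale_centre (a point): Centre of the top of the aluminium scale plate, 180 mm above the worktop, on the dial axis. The plate has radius 53 mm and black divisions every 5 degrees over its front. Above it, on the axis: a dark threaded boss (radius 24, height 0 to 10 mm above the plate), the copper washer (10 to 12), the lock ring (12 to 28), a spindle (radius 12, 28 to 31), the dial (31 to 57).
- ring_centre (a point): Centre of the knurled steel lock ring: 62 mm across, 16 mm high, plain all round; 200 mm above the worktop. It rides on the dial's spindle and goes round with the dial. Clockwise from above it first runs freely (about 0.03 N m) for an angle that differs every time, 0.2 to 1.2 rad, then seats and bites on the washer (see wave_washer). This point and its axes do not turn with the ring.
- wave_washer (a point): On the dial axis, on the spring washer under the ring, 191.8 mm above the worktop. Seated, the ring takes 0.32 N m to turn and 0.12 more per further 0.1 rad, squeezing the washer 0.3 mm per 0.1 rad (too fine to measure: feel it). Tight from 0.42 N m (0.25 mm); it stays as left. At 0.65 N m (0.28 rad past the seat) it drags the dial. Turn slowly: after a stop, recoil hides 0.1 N m or more.
- dial_centre (a point): Centre of the black fluted grind dial, 44 mm across, 26 mm high; 224 mm above the worktop, on the dial axis. The dial is stiff: it takes 0.65 N m to turn either way and stays where it is left. Stops 1.75 rad either side of the grinder's front. This point and its axes do not turn with the dial.
- dial_line (a point): Outer end of the white line on top of the dial, 22 mm from the dial axis, 237 mm above the worktop; it turns with the dial. Its x axis points outward along the white line, z up.
- marker_tip (a point): Inner tip of the small red marker clip on the rim of the scale plate, 40 mm from the dial axis; the clip reaches out to 57 mm and stands 3 mm above the plate. x axis: outward from the dial axis through the clip; z up. The dial is set when its line points the same way. The clip can be pushed round the rim by a knock. At the start it lies 0.4 to 1.4 rad counter-clockwise (from above) of the line.
- catch_mug: White mug with dark dots, 82 mm across, 91 mm high, its handle reaching 73 mm out; loose on the grinder's tray under the spout (rim 111 mm above the worktop) to catch the coffee. Origin: centre of its underside.
- coffee_jar: Glass jar with a red lid, 81 mm across, 163 mm high, loose on the worktop to the left of the grinder. Origin: centre of its underside.
- pepper_mill: Wooden pepper mill, 58 mm across, 170 mm high, loose on the worktop to the right of the grinder. Origin: centre of its underside.
- teaspoon: Steel teaspoon, 137 mm long, 28 mm wide, lying loose on the worktop to the right of the grinder. Origin: centre of its underside.
Things that resemble listed ones, but are neither listed nor needed, are in the scene too. There is more than one size of the grinder; the one meant has the size given above.

How it is judged:
By the outcome, as a careful person would: the job done as asked, in the order asked, and still so for the second after the job is handed in, with the robot touching nothing.
It also fails if it takes over 54 s, if anything falls off the work surface, if the arm or the gripper's body presses on something with over 40 N, if the wrist force passes 120 N, or if a joint passes its speed limit or range.

## Working session

There is one attempt and no reset: what is moved stays moved. The work goes in short steps, Python scripts to look and compute and a shell command to move; the robot and the scene stay as the last step left them, time stands still between calls to the robot, and variables do not carry over. Pictures are saved under pics/ and viewed, at most 10 in all, crops included, and the job is handed in when it is done.

```bash
ls; mkdir -p pics; cat > h.py <<'E'
import numpy as np, cv2
from plant import telemetry, snapshot, ctrl
def rays(s,uv):
    uv=np.asarray(uv,float).reshape(-1,1,2)
    n=cv2.undistortPoints(uv,np.array(s["intrinsics"],float),np.array(s["dist_coeffs"],float)).reshape(-1,2)
    d=np.c_[n[:,0],-n[:,1],-np.ones(len(n))]; T=np.array(s["cam_to_world"])
    return T[:3,3], d@T[:3,:3].T
def onplane(s,uv,z):
    o,d=rays(s,uv); return o+d*((z-o[2])/d[:,2])[:,None]
def withdepth(s,uv):
    uv=np.asarray(uv).reshape(-1,2).astype(int); o,d=rays(s,uv)
    return o+d*np.asarray(s["range_z"])[uv[:,1],uv[:,0]][:,None]
def proj(s,p):
    T=np.linalg.inv(np.array(s["cam_to_world"])); q=np.asarray(p).reshape(-1,3)@T[:3,:3].T+T[:3,3]
    q=q*[1,-1,-1]
    return cv2.projectPoints(q,np.zeros(3),np.zeros(3),np.array(s["intrinsics"],float),np.array(s["dist_coeffs"],float))[0].reshape(-1,2)
def save(im,n): cv2.imwrite("pics/"+n,im[...,::-1])
E
python3 - <<'E'
from h import *
import pickle
a=snapshot("scene");b=snapshot("top");pickle.dump((a,b),open("s0.pkl","wb"))
save(cv2.resize(np.hstack([a["pixels"],b["pixels"]]),(800,300),interpolation=cv2.INTER_AREA),"a.png")
save(b["pixels"],"b.png")
print(a["cam_to_world"],b["cam_to_world"]);print(telemetry.state())
E
```

```text
pics
[[-0.59338107  0.43471631 -0.67743681 -0.51261208]
 [-0.8048884  -0.31280247  0.50429087  0.8073981 ]
 [ 0.00731956  0.84449769  0.53550918  0.97404902]
 [ 0.          0.          0.          1.        ]] [[ 0.02866118  0.98717311 -0.1570598   0.3443901 ]
 [-0.99958126  0.02767932 -0.00843563  0.0140394 ]
 [-0.00398012  0.15723581  0.98755307  1.2559515 ]
 [ 0.          0.          0.          1.        ]]
{'clock': 0.1, 'joint_pos': array([-1.41682136e+00,  2.59272248e-01,  1.53596860e+00,  1.81786574e-05,
        1.34800514e+00, -2.02793006e-01]), 'qvel': array([ 1.77126726e-03, -2.56984226e-03, -3.58671766e-03,  2.03555427e-03,
        8.02323080e-05,  7.59764345e-04]), 'tau': array([ 2.56507585e-03, -4.46967566e+01, -2.91247380e+01, -1.67453372e-04,
        6.27625035e-03,  2.02624528e-05]), 'position': array([ 0.19204848, -0.51491073,  0.24955868]), 'orientation': array([-3.09011593e+00, -5.57143004e-01, -9.11726688e-05]), 'ft_force': array([-0.09714225,  0.23486894, -0.65004836]), 'wrist_torque': array([-0.03749112,  0.05550778, -0.00373497]), 'finger_force': 0.0, 'width': 0.08560144932157825}
```

View pics/a.png

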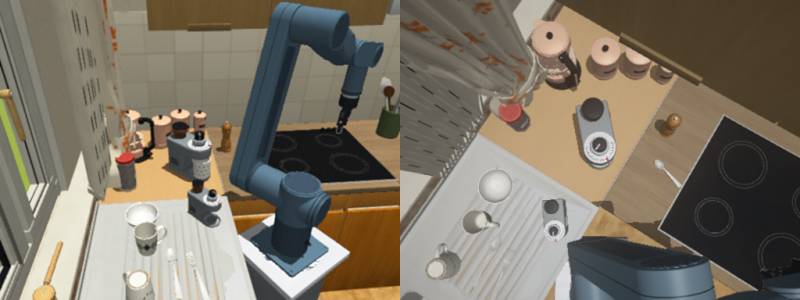

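View pics/b.png

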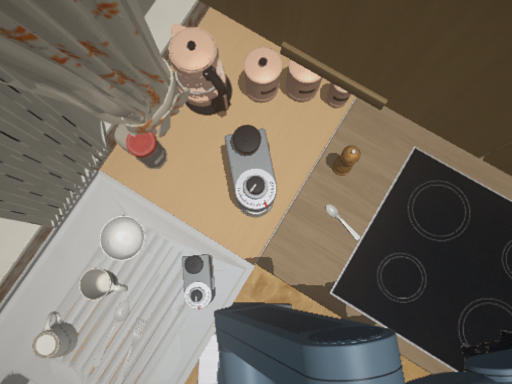

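The top view shows two grinders: a large one (dial about (256,186), hopper (246,139)) between the jar and the mill and spoon, and a small one on the drainer (dial about (197,295)). The large one fits the surroundings. I'll check its size and confirm it in an enlarged crop.

```bash
python3 - <<'E'
from h import *
import pickle
a,b=pickle.load(open("s0.pkl","rb"))
im=b["pixels"]
print("dial",onplane(b,[256,186],.237),"depth",withdepth(b,[(256,186),(246,139),(197,295),(194,264)]))
print("hopper",onplane(b,[246,139],.239))
hsv=cv2.cvtColor(im,cv2.COLOR_RGB2HSV)
# blobs in ROI
x0,y0,x1,y1=220,110,290,225
def blobs(m,n,z,s=b,off=(x0,y0)):
    k,l,st,c=cv2.connectedComponentsWithStats(m.astype(np.uint8))
    for i in range(1,k):
        if st[i,4]>=4: print(n,st[i].tolist(),np.round(c[i]+off,2),np.round(onplane(s,c[i]+off,z),4))
H=hsv[y0:y1,x0:x1]
blobs((H[...,2]<75)&(H[...,1]<120),"dark",.237)
blobs(((H[...,0]<8)|(H[...,0]>172))&(H[...,1]>140)&(H[...,2]>120),"red",.183)
save(cv2.resize(im[150:220,215:295],(800,700)[:1]+(600,) if 0 else (680,595),interpolation=cv2.INTER_CUBIC),"c.png")
E
```

```text
dial [[0.53767919 0.00953281 0.237     ]] depth [[0.53801329 0.00952502 0.23523871]
 [0.65637198 0.03774578 0.23824059]
 [0.26644963 0.15178547 0.15741307]
 [0.34389175 0.16390954 0.15398726]]
hopper [[0.65613918 0.03772809 0.239     ]]
dark [0, 0, 5, 1, 5] [222. 110.] [[0.7309 0.1008 0.237 ]]
dark [12, 16, 28, 29, 506] [245.19 137.95] [[0.6594 0.0399 0.237 ]]
dark [27, 67, 15, 13, 35] [252.37 180.2 ] [[0.552  0.0189 0.237 ]]
dark [32, 80, 11, 4, 20] [256.65 192.05] [[0.5226 0.0075 0.237 ]]
red [45, 93, 3, 4, 6] [266.   204.83] [[ 0.4993 -0.0178  0.183 ]]
```

View pics/c.png

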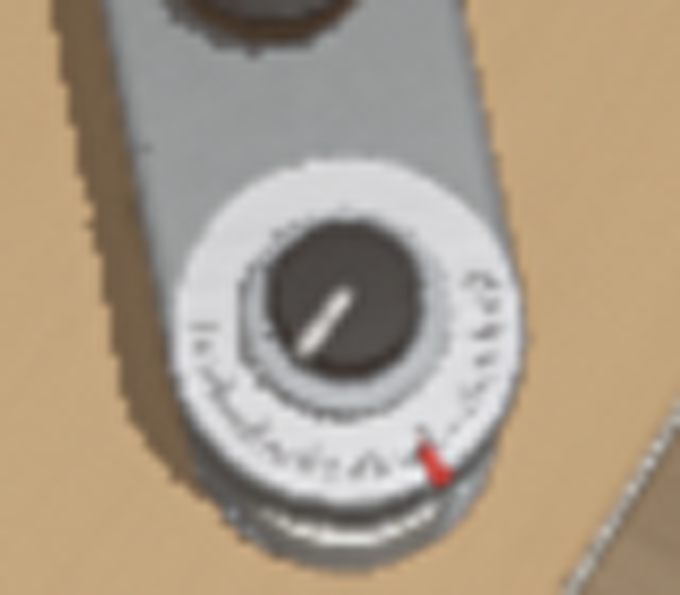

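The crop confirms the large grinder: dial to hopper is 122 mm and the dial top is at z≈0.237. The white line points lower-left (tip at (303,352)) and the red marker sits lower-right ((433,465)), about 1.25 rad counter-clockwise of the line.

```bash
cat >> h.py <<'E'
from scipy.spatial.transform import Rotation as R
def plan(p):
    s=telemetry.state(); M=R.from_rotvec(s["orientation"]).as_matrix()
    print("clock",round(s["clock"],2),"pos",s["position"].round(4),"M",M.round(3).tolist(),"j",s["joint_pos"].round(3),"tool shift",(M.T@(np.array(p)-s["position"])).round(4),"yaw_y",round(float(np.arctan2(M[1,1],M[0,1])),3))
E
python3 - <<'E'
from h import *
print(ctrl.nose_length)
plan([.49,.0,.37])
w=snapshot("wrist");print(w["cam_to_world"],w["intrinsics"])
E
python3 -m creep --help | head -20
```

```text
0.019
clock 0.1 pos [ 0.192  -0.5149  0.2496] M [[0.937, 0.349, -0.0], [0.349, -0.937, 0.002], [0.0, -0.002, -1.0]] j [-1.417  0.259  1.536  0.     1.348 -0.203] tool shift [ 0.4591 -0.3786 -0.1197] yaw_y -1.214
[[ 0.34925106  0.90023187  0.26001208  0.25865276]
 [-0.93702766  0.33603587  0.09517906 -0.49080444]
 [-0.00169016 -0.2768799   0.96090305  0.37300326]
 [ 0.          0.          0.          1.        ]] [[325.91994542   0.         255.56214221]
 [  0.         325.91994542 196.33025208]
 [  0.           0.           1.        ]]Traceback (most recent call last):
    return _default_decoder.decode(s)
           ~~~~~~~~~~~~~~~~~~~~~~~^^^
    obj, end = self.raw_decode(s, idx=_w(s, 0).end())
               ~~~~~~~~~~~~~~~^^^^^^^^^^^^^^^^^^^^^^^
    raise JSONDecodeError("Expecting value", s, err.value) from None
json.decoder.JSONDecodeError: Expecting value: line 1 column 1 (char 0)
```

```bash
python3 -m creep '[[0,0,-0.06,0,0,0],[0,0,-0.12,0,0,0],[0.04,-0.03,-0.12,0,0,0],[0.085,-0.07,-0.12,0,0,0],[0.13,-0.107,-0.12,0,0,0],[0.176,-0.145,-0.12,0,0,0],[0.222,-0.183,-0.12,0,0,0],[0.268,-0.22,-0.12,0,0,0],[0.314,-0.258,-0.12,0,0,0],[0.36,-0.296,-0.12,0,0,0],[0.4,-0.33,-0.12,0,0,0],[0.44,-0.36,-0.12,0,0,0],[0.459,-0.379,-0.12,0,0,0],[0.459,-0.379,-0.12,0,0,0],[0.459,-0.379,-0.12,0,0,0],[0.459,-0.379,-0.12,0,0,0]]'
python3 - <<'E'
from h import *
import pickle
w=snapshot("wrist");b=snapshot("top");pickle.dump((w,b),open("s1.pkl","wb"))
print(proj(w,[[.538,.0095,.237],[.499,-.0178,.183]]))
plan([.538,.0095,.29])
save(w["pixels"],"w1.png")
E
```

```text
clock: 2.15
position: [0.4895, -0.0009, 0.3703]
orientation: [3.092, 0.555, -0.0]
ft_force: [0.5, -0.2, 1.1]
width: 0.0852
finger_force: 0.0
[[264.13533788 131.58008315]
 [274.73564896 174.76594865]]
clock 2.25 pos [ 0.4896 -0.0008  0.3704] M [[0.938, 0.348, 0.0], [0.348, -0.938, -0.0], [0.0, 0.0, -1.0]] j [-0.23   0.093  1.45  -0.     1.599  0.986] tool shift [0.049  0.0071 0.0805] yaw_y -1.216
```

View pics/w1.png

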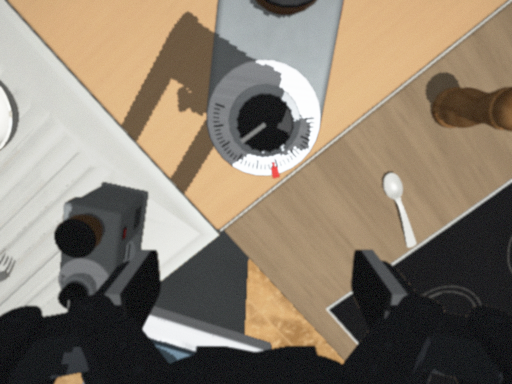

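The wrist view shows the dial at (263,123), with its line running to about (243,138). The marker is at (275,171), and the fingers are at the bottom corners. Next I'll measure these precisely.

```bash
cat >> h.py <<'E'
def measure(s,c0,verbose=True):
    "axis from plate rim and dial-top circle; line and marker angles"
    im=s["pixels"]; hsv=cv2.cvtColor(im,cv2.COLOR_RGB2HSV).astype(int)
    H,W=im.shape[:2]; vv,uu=np.mgrid[:H,:W]; uv=np.c_[uu.ravel(),vv.ravel()]
    P=onplane(s,uv,.237)[:,:2].reshape(H,W,2); Q=onplane(s,uv,.183)[:,:2].reshape(H,W,2)
    c0=np.array(c0,float)
    S,V,Hu=hsv[...,1],hsv[...,2],hsv[...,0]
    # dial outline from depth (top face at .237)
    Z=withdepth(s,uv)[:,2].reshape(H,W)
    m=(abs(Z-.237)<.008)&(np.hypot(*(P-c0).transpose(2,0,1))<.035)
    cs,_=cv2.findContours(m.astype(np.uint8),cv2.RETR_EXTERNAL,cv2.CHAIN_APPROX_NONE)
    c=max(cs,key=cv2.contourArea).reshape(-1,2); e=P[c[:,1],c[:,0]]
    (x,y),r=cv2.minEnclosingCircle(e.astype(np.float32)); cd=np.array([x,y])
    mm=m&(np.hypot(*(P-cd).transpose(2,0,1))<.021)
    t=np.percentile(V[mm],50); ln=mm&(V>t+45)
    q=P[ln]; w=(V[ln]-t).astype(float); mu=(q*w[:,None]).sum(0)/w.sum()
    u=np.linalg.svd((q-mu)*np.sqrt(w)[:,None])[2][0]; u*=np.sign(u@(mu-cd))
    red=((Hu<10)|(Hu>170))&(S>130)&(V>90)&(np.hypot(*(Q-cd).transpose(2,0,1))<.07)
    mk=Q[red].mean(0)
    a=lambda v:np.degrees(np.arctan2(v[1],v[0]))%360
    print("dial c",cd.round(4),"r",round(r,4),"n",ln.sum(),"line svd",a(u).round(1),"line from c",a(mu-cd).round(1),"len",np.hypot(*(mu-cd)).round(4),"perp off",np.round(u[0]*(mu-cd)[1]-u[1]*(mu-cd)[0],4))
    print("marker",mk.round(4),"n",red.sum(),"r",np.hypot(*(mk-cd)).round(4),"ang",a(mk-cd).round(1),"diff(mk-line)",(a(mk-cd)-a(u)).round(2),(a(mk-cd)-a(mu-cd)).round(2),"top z",np.median(Z[m]).round(4))
E
python3 - <<'E'
from h import *
import pickle
w,b=pickle.load(open("s1.pkl","rb"))
measure(w,(.538,.0095)); measure(b,(.538,.0095))
E
```

```text
dial c [0.544  0.0115] r 0.023 n 304 line svd 309.5 line from c 236.7 len 0.0043 perp off -0.0041
marker [ 0.5012 -0.017 ] n 64 r 0.0515 ang 213.7 diff(mk-line) -95.81 -23.02 top z 0.2368Traceback (most recent call last):
  File "<stdin>", line 4, in <module>
  File "h.py", line 33, in measure
    c=max(cs,key=cv2.contourArea).reshape(-1,2); e=P[c[:,1],c[:,0]]
      ~~~^^^^^^^^^^^^^^^^^^^^^^^^
ValueError: max() iterable argument is empty
```

```bash
python3 - <<'E'
from h import *
import pickle
w,b=pickle.load(open("s1.pkl","rb"))
im=w["pixels"][55:185,195:335]; save(cv2.resize(im,(630,585),interpolation=cv2.INTER_CUBIC),"w2.png")
Z=withdepth(w,np.c_[np.arange(235,295),np.full(60,124)])[:,2]; print(Z.round(3))
E
```

```text
[0.208 0.208 0.208 0.237 0.236 0.236 0.237 0.237 0.237 0.237 0.236 0.237
 0.237 0.237 0.237 0.237 0.237 0.237 0.237 0.236 0.236 0.236 0.236 0.238
 0.237 0.237 0.237 0.238 0.238 0.238 0.237 0.237 0.237 0.237 0.236 0.238
 0.237 0.236 0.238 0.238 0.237 0.236 0.239 0.236 0.237 0.237 0.237 0.237
 0.236 0.236 0.237 0.238 0.236 0.236 0.236 0.237 0.236 0.237 0.207 0.206]
```

View pics/w2.png

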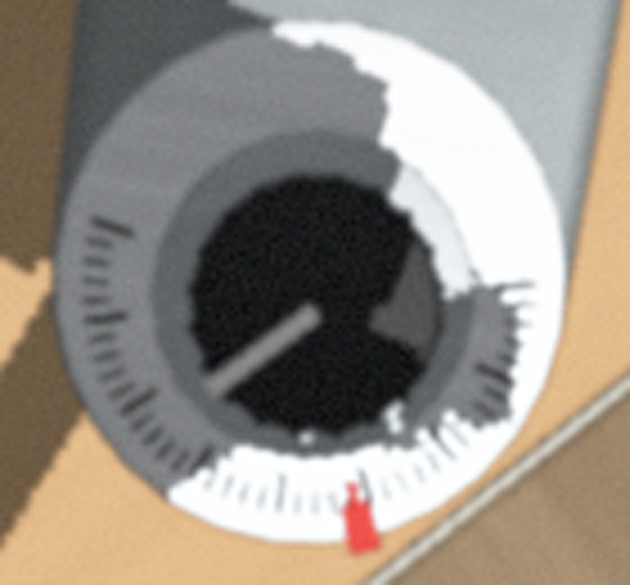

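The crop shows the line from (210,388) to the centre at (318,315), the red clip from (352,490) to (362,548), and a sunlit patch on the dial at (410,310) that spoiled my line mask. I'll raise the threshold.

```bash
sed -i 's/ln=mm&(V>t+45)/ln=mm\&(V>t+th)/; s/def measure(s,c0,verbose=True)/def measure(s,c0,th=90)/; s/abs(Z-.237)<.008/abs(Z-.237)<.015/' h.py; python3 - <<'E'
from h import *
import pickle
w,b=pickle.load(open("s1.pkl","rb"))
for th in (70,90,110): measure(w,(.541,.0105),th)
print(onplane(w,[[195+210/4.5,55+388/4.5],[195+318/4.5,55+315/4.5]],.237), onplane(w,[[195+352/4.5,55+490/4.5],[195+362/4.5,55+548/4.5]],.183))
# plate rim: fit circle with points by eye (crop) left,right,top,bottom at z=.18
p=onplane(w,[[195+u/4.5,55+v/4.5] for u,v in [(55,285),(566,285),(310,22),(300,542),(130,440),(490,480)]],.18)[:,:2]
A=np.c_[2*p,np.ones(len(p))]; x=np.linalg.lstsq(A,(p**2).sum(1),rcond=None)[0]; print("plate c",x[:2],"r",np.sqrt(x[2]+x[:2]@x[:2]))
plan([.543,.0112,.30])
E
```

```text
dial c [0.544  0.0115] r 0.023 n 106 line svd 144.9 line from c 148.8 len 0.0104 perp off 0.0007
marker [ 0.5012 -0.017 ] n 64 r 0.0515 ang 213.7 diff(mk-line) 68.77 64.89 top z 0.2368
dial c [0.544  0.0115] r 0.023 n 79 line svd 146.4 line from c 148.7 len 0.0106 perp off 0.0004
marker [ 0.5012 -0.017 ] n 64 r 0.0515 ang 213.7 diff(mk-line) 67.28 65.01 top z 0.2368
dial c [0.544  0.0115] r 0.023 n 8 line svd 146.9 line from c 151.4 len 0.0049 perp off 0.0004
marker [ 0.5012 -0.017 ] n 64 r 0.0515 ang 213.7 diff(mk-line) 66.77 62.27 top z 0.2368
[[0.5249229  0.02334643 0.237     ]
 [0.5431038  0.01016904 0.237     ]] [[ 0.5084873  -0.01253859  0.183     ]
 [ 0.49737178 -0.01917638  0.183     ]]
plate c [0.54444689 0.00895816] r 0.053068593190690405
clock 2.25 pos [ 0.4896 -0.0008  0.3704] M [[0.938, 0.348, 0.0], [0.348, -0.938, -0.0], [0.0, 0.0, -1.0]] j [-0.23   0.093  1.45  -0.     1.599  0.986] tool shift [0.0543 0.0073 0.0705] yaw_y -1.216
```

```bash
python3 -m creep '[[0.027,0.004,0,0,0,0],[0.0543,0.0086,0,0,0,0],[0.0543,0.0086,0.05,0,0,0],[0.0543,0.0086,0.09,0,0,0],[0.0543,0.0086,0.12,0,0,0],[0.0543,0.0086,0.14,0,0,0],[0.0543,0.0086,0.14,0,0,0],[0.0543,0.0086,0.14,0,0,0]]'
python3 -m creep '[[0,0,0,0,0,0],[0,0,0,0,0,0],[0,0,0,0,0,0],[0,0,0,0,0,0],[0,0,0,0,0,0],[0,0,0,0,0,0]]' 0.03 90
python3 -c "
from h import *
plan([.5435,.01,.23]); print(telemetry.state()['wrist_torque'])"
```

```text
clock: 3.25
position: [0.5443, 0.0105, 0.2314]
orientation: [3.091, 0.556, 0.002]
ft_force: [0.2, -0.1, 0.7]
width: 0.0851
finger_force: 0.0
clock: 4.0
position: [0.5438, 0.0114, 0.2316]
orientation: [-3.092, -0.558, -0.002]
ft_force: [-1.4, 1.2, 5.8]
width: 0.0413
finger_force: 90.5
clock 4.0 pos [0.5438 0.0114 0.2316] M [[0.937, 0.349, 0.001], [0.349, -0.937, 0.0], [0.001, 0.0, -1.0]] j [-1.850e-01  2.600e-01  1.580e+00  1.000e-03  1.300e+00  1.029e+00] tool shift [-0.0008  0.0012  0.0016] yaw_y -1.214
[ 0.19275183  0.33786602 -0.1073194 ]
```

```bash
python3 -m creep '[[0,0,0,0,0,-0.12],[0,0,0,0,0,-0.24],[0,0,0,0,0,-0.36],[0,0,0,0,0,-0.48],[0,0,0,0,0,-0.6],[0,0,0,0,0,-0.72],[0,0,0,0,0,-0.84],[0,0,0,0,0,-0.96],[0,0,0,0,0,-1.06],[0,0,0,0,0,-1.12],[0,0,0,0,0,-1.16],[0,0,0,0,0,-1.18],[0,0,0,0,0,-1.18],[0,0,0,0,0,-1.18]]'
python3 -c "
from h import *
import pickle
plan([.5435,.01,.23]); print(telemetry.state()['wrist_torque'])
w=snapshot('wrist');pickle.dump(w,open('s2.pkl','wb'));save(w['pixels'],'w3.png')
for th in (50,80):measure(w,(.5438,.011),th)"
```

```text
clock: 5.75
position: [0.5435, 0.0116, 0.2316]
orientation: [-2.259, -2.183, -0.002]
ft_force: [-4.1, 2.5, 6.7]
width: 0.0418
finger_force: 90.8
clock 5.75 pos [0.5435 0.0116 0.2316] M [[0.034, 0.999, 0.001], [0.999, -0.034, 0.001], [0.001, 0.001, -1.0]] j [-1.840e-01  2.600e-01  1.580e+00  1.000e-03  1.301e+00 -1.500e-01] tool shift [-0.0016  0.0001  0.0016] yaw_y -0.034
[ 0.44435967  0.53154575 -0.36123827]
dial c [0.5439 0.0129] r 0.0348 n 388 line svd 214.5 line from c 222.5 len 0.0122 perp off 0.0017
marker [nan nan] n 0 r nan ang nan diff(mk-line) nan nan top z 0.2368
dial c [0.5439 0.0129] r 0.0348 n 330 line svd 214.4 line from c 222.5 len 0.0124 perp off 0.0017
marker [nan nan] n 0 r nan ang nan diff(mk-line) nan nan top z 0.2368h.py:40: RuntimeWarning: Mean of empty slice.
  mk=Q[red].mean(0)
  ret = um.true_divide(
```

View pics/w3.png

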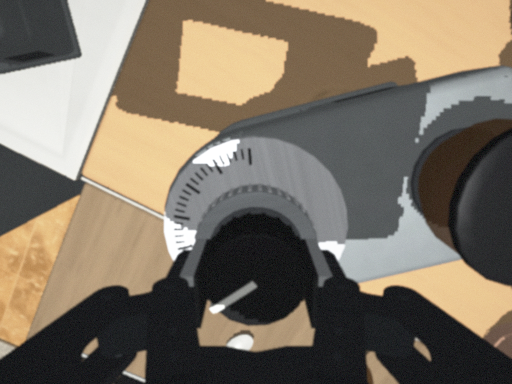

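The view shows the line now at (212,308)→(255,285), but the left finger hides the marker. I'll open, rise and look again.

```bash
python3 -m creep '[[0,0,0,0,0,-1.18],[0,0,0,0,0,-1.18],[0,0,0,0,0,-1.18],[0,0,0,0,0,-1.18]]' 0.085 >/dev/null
python3 -m creep '[[0,0,-0.03,0,0,0],[0,0,-0.07,0,0,0],[-0.02,0,-0.11,0,0,0],[-0.05,0,-0.11,0,0,0],[-0.05,0,-0.11,0,0,0],[-0.05,0,-0.11,0,0,0]]'
python3 -c "
from h import *
import pickle
plan([.5437,.0110,.213]); print(telemetry.state()['wrist_torque'])
w=snapshot('wrist');b=snapshot('top');pickle.dump((w,b),open('s3.pkl','wb'))
c=proj(w,[.5437,.011,.237])[0].astype(int);print(c)
y,x=max(c[1]-70,0),max(c[0]-80,0)
print(x,y);save(cv2.resize(w['pixels'][y:y+140,x:x+160],(640,560),interpolation=cv2.INTER_CUBIC),'w4.png')
for th in (50,80):measure(w,(.5437,.0105),th)"
```

```text
clock: 7.05
position: [0.576, -0.0264, 0.3398]
orientation: [-1.302, -2.857, -0.0]
ft_force: [-1.0, 0.7, -0.4]
width: 0.0851
finger_force: 0.0
clock 7.05 pos [ 0.576  -0.0264  0.3398] M [[-0.656, 0.755, -0.001], [0.755, 0.656, 0.001], [0.001, -0.001, -1.0]] j [-0.239  0.267  1.309  0.     1.568 -0.955] tool shift [0.0492 0.0002 0.1269] yaw_y 0.716
[-0.06527562 -0.04551366  0.02527107]
[255 133]
175 63
dial c [0.5435 0.0111] r 0.023 n 246 line svd 251.4 line from c 220.2 len 0.0108 perp off -0.0056
marker [ 0.5014 -0.0168] n 94 r 0.0505 ang 213.4 diff(mk-line) -37.96 -6.74 top z 0.2368
dial c [0.5435 0.0111] r 0.023 n 142 line svd 221.9 line from c 220.2 len 0.0118 perp off -0.0004
marker [ 0.5014 -0.0168] n 94 r 0.0505 ang 213.4 diff(mk-line) -8.5 -6.78 top z 0.2368
```

View pics/w4.png

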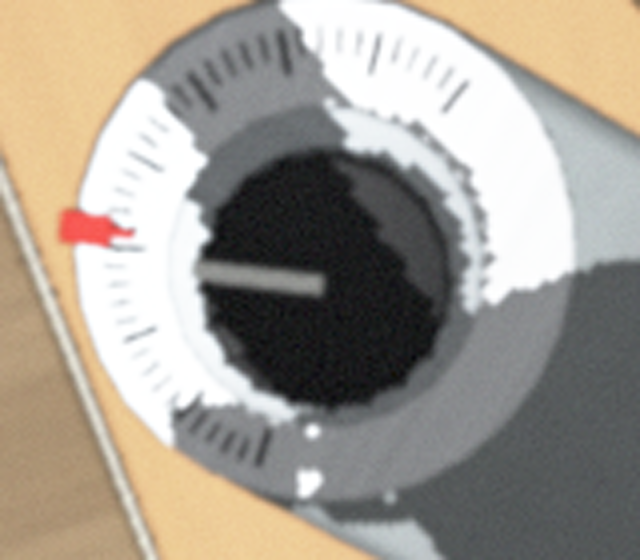

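My opening rows wrongly repeated the turn, so the dial was dragged past the marker. The crop shows the line from (204,268) to (322,285) and the marker tip at (132,232), so the overshoot is about 8°. I'll measure it well and turn the dial back.

```bash
cat >> h.py <<'E'
def plate(s,c0):
    "fit plate rim: edge of low-saturation region at z=.18 along radial rays, RANSAC-ish"
    c=np.array(c0,float); th=np.radians(np.arange(0,360,2)); rr=np.arange(.047,.060,.00025)
    g=cv2.GaussianBlur(cv2.cvtColor(s["pixels"],cv2.COLOR_RGB2LAB).astype(np.float32),(0,0),1)
    pts=[]
    for t in th:
        P=np.c_[c[0]+rr*np.cos(t),c[1]+rr*np.sin(t),np.full(len(rr),.18)]; uv=proj(s,P).astype(np.float32)
        v=cv2.remap(g,uv[:,:1],uv[:,1:],cv2.INTER_LINEAR)[:,0]; d=np.linalg.norm(v[6:]-v[:-6],axis=1)
        k=d.argmax()
        if d[k]>25: pts.append(P[k+3,:2])
    p=np.array(pts); ok=np.ones(len(p),bool)
    for _ in range(8):
        A=np.c_[2*p[ok],np.ones(ok.sum())]; x=np.linalg.lstsq(A,(p[ok]**2).sum(1),rcond=None)[0]; r=np.sqrt(x[2]+x[:2]@x[:2])
        e=abs(np.hypot(*(p-x[:2]).T)-r); ok=e<max(.0007,1.5*np.median(e))
    print("plate c",x[:2].round(4),"r",round(r,4),"n",ok.sum(),"of",len(p)); return x[:2]
def ang(v): return np.degrees(np.arctan2(v[1],v[0]))%360
E
python3 - <<'E'
from h import *
import pickle
w=pickle.load(open("s3.pkl","rb"))[0]; w1=pickle.load(open("s1.pkl","rb"))[0]
for s in (w1,w):
    c=plate(s,(.5440,.0100)); c=plate(s,c)
    measure(s,(.5437,.0105),100)
    print("marker about plate c",ang(np.array([.5013,-.0169])-c))
f=lambda l:[[175+u/4,63+v/4] for u,v in l]
L=onplane(w,f([(204,268),(322,285)]),.237);m=onplane(w,f([(132,232),(62,224)]),.183)
print(ang(L[0]-L[1]),L, m, [ang(q[:2]-c) for q in m], ang(m[1]-m[0]))
E
```

```text
plate c [0.544  0.0112] r 0.0533 n 108 of 135
plate c [0.544  0.0111] r 0.0533 n 106 of 138
dial c [0.544  0.0115] r 0.023 n 53 line svd 146.5 line from c 148.7 len 0.0107 perp off 0.0004
marker [ 0.5012 -0.017 ] n 64 r 0.0515 ang 213.7 diff(mk-line) 67.19 64.94 top z 0.2368
marker about plate c 213.24927461621294
plate c [0.544  0.0111] r 0.0531 n 101 of 146
plate c [0.544 0.011] r 0.0531 n 106 of 145
dial c [0.5435 0.0111] r 0.023 n 110 line svd 219.9 line from c 218.6 len 0.0118 perp off -0.0003
marker [ 0.5014 -0.0168] n 94 r 0.0505 ang 213.4 diff(mk-line) -6.43 -5.16 top z 0.2368
marker about plate c 213.21963112086058
212.87150361777157 [[ 5.26878539e-01 -3.43145521e-04  2.37000000e-01]
 [ 5.43991804e-01  1.07158529e-02  2.37000000e-01]] [[ 0.50984085 -0.01091562  0.183     ]
 [ 0.49766595 -0.01926996  0.183     ]] [np.float64(212.75757344151162), np.float64(213.2110835951255)] 214.45767993132566
```

```bash
cat >> h.py <<'E'
def line(s,c=(.544,.011)):
    g=cv2.cvtColor(s["pixels"],cv2.COLOR_RGB2GRAY); t=cv2.morphologyEx(g,cv2.MORPH_TOPHAT,np.ones((9,9),np.uint8)).astype(float)
    vv,uu=np.mgrid[:384,:512]; P=onplane(s,np.c_[uu.ravel(),vv.ravel()],.237)[:,:2].reshape(384,512,2)
    r=np.hypot(*(P-c).transpose(2,0,1)); m=((r<.0195)&(t>40)).astype(np.uint8)
    k,l,st,_=cv2.connectedComponentsWithStats(m); i=1+st[1:,4].argmax(); q=P[l==i]; w=t[l==i]
    mu=(q*w[:,None]).sum(0)/w.sum(); u=np.linalg.svd((q-mu)*np.sqrt(w)[:,None])[2][0]; u*=np.sign(u@(mu-c))
    e=(q-mu)@u; print("line",round(ang(u),2),"from c",round(ang(mu-c),2),"n",len(q),"len",round(np.ptp(e),4),"r",np.hypot(*(mu-c)).round(4))
E
python3 - <<'E'
from h import *
import pickle
for s in (pickle.load(open("s1.pkl","rb"))[0],pickle.load(open("s2.pkl","rb")),pickle.load(open("s3.pkl","rb"))[0]): line(s)
plan([.544,.011,.215])
E
```

```text
line 146.86 from c 146.34 n 144 len 0.0196 r 0.0098
line 214.89 from c 214.95 n 382 len 0.0191 r 0.0099
line 214.05 from c 214.34 n 174 len 0.0194 r 0.01
clock 7.15 pos [ 0.5759 -0.026   0.3399] M [[-0.657, 0.754, -0.001], [0.754, 0.657, 0.001], [0.001, -0.001, -1.0]] j [-0.239  0.266  1.309  0.     1.567 -0.955] tool shift [0.0487 0.0003 0.125 ] yaw_y 0.717
```

The top-hat line fit gives 214.2° and the marker is at 213.2° about the fitted plate centre (r 53 mm, as given). So the dial is set to about 1° and needs no correction. On to the lock ring.

```bash
python3 -m creep '[[0.025,0,0,0,0,0.15],[0.0487,0.0003,0,0,0,0.3],[0.0487,0.0003,0.04,0,0,0.45],[0.0487,0.0003,0.08,0,0,0.5],[0.0487,0.0003,0.11,0,0,0.5],[0.0487,0.0003,0.125,0,0,0.5],[0.0487,0.0003,0.131,0,0,0.5],[0.0487,0.0003,0.131,0,0,0.5],[0.0487,0.0003,0.131,0,0,0.5]]'
python3 -m creep '[[0,0,0,0,0,0],[0,0,0,0,0,0],[0,0,0,0,0,0],[0,0,0,0,0,0],[0,0,0,0,0,0]]' 0.05 70
python3 -c "
from h import *
plan([.544,.011,.209]); print(telemetry.state()['wrist_torque'])"
```

```text
clock: 8.28
position: [0.5455, 0.0101, 0.2105]
orientation: [1.968, 2.446, 0.002]
ft_force: [0.1, 0.0, -0.9]
width: 0.0849
finger_force: 0.0
clock: 8.9
position: [0.544, 0.0099, 0.2108]
orientation: [1.969, 2.448, -0.002]
ft_force: [-5.0, -0.7, 8.9]
width: 0.059
finger_force: 73.5
clock 8.9 pos [0.544  0.0099 0.2108] M [[-0.214, 0.977, -0.001], [0.977, 0.214, -0.001], [-0.001, -0.001, -1.0]] j [-1.860e-01  2.780e-01  1.608e+00 -1.000e-03  1.255e+00 -4.020e-01] tool shift [0.0011 0.0003 0.0018] yaw_y 0.216
[-0.13248117  1.01417816 -0.00584892]
```

```bash
cat > t.py <<'E'
from h import *
s=telemetry.state(); M=R.from_rotvec(s["orientation"]).as_matrix()
print(round(s["clock"],2),"yaw",round(float(np.arctan2(M[1,1],M[0,1])),4),"Tz",s["wrist_torque"].round(3)[2],"tau6",round(s["tau"][5],3),"F",s["ft_force"].round(1),"w",round(s["width"],4))
E
python3 t.py
python3 -m creep '[[0,0,0,0,0,0.03],[0,0,0,0,0,0.06],[0,0,0,0,0,0.09],[0,0,0,0,0,0.12]]' >/dev/null; python3 t.py
python3 -m creep '[[0,0,0,0,0,0.03],[0,0,0,0,0,0.06]]' >/dev/null; python3 t.py
python3 -m creep '[[0,0,0,0,0,0.03],[0,0,0,0,0,0.06]]' >/dev/null; python3 t.py
python3 -m creep '[[0,0,0,0,0,0.03],[0,0,0,0,0,0.06]]' >/dev/null; python3 t.py
```

```text
8.9 yaw 0.2161 Tz -0.006 tau6 0.021 F [-5.  -0.7  8.9] w 0.059
9.4 yaw 0.0952 Tz 0.027 tau6 -0.281 F [-7.2 -0.9  9.8] w 0.0593
9.65 yaw 0.0352 Tz 0.043 tau6 -0.281 F [-7.2 -1.1 10.1] w 0.0596
9.9 yaw -0.0248 Tz -0.015 tau6 -0.28 F [-7.4 -1.8 10.4] w 0.0593
10.15 yaw -0.0848 Tz 0.051 tau6 -0.28 F [-7.7 -1.2 10. ] w 0.0594
```

Free running so far (about 0.03 N m). I'll continue in small batches.

```bash

python3 -m creep '[[0,0,0,0,0,0.03],[0,0,0,0,0,0.06]]' >/dev/null; python3 t.py
python3 -m creep '[[0,0,0,0,0,0.03],[0,0,0,0,0,0.06]]' >/dev/null; python3 t.py
python3 -m creep '[[0,0,0,0,0,0.03],[0,0,0,0,0,0.06]]' >/dev/null; python3 t.py
```

```text
10.4 yaw -0.1448 Tz 0.064 tau6 -0.28 F [-7.6 -0.9  9.7] w 0.0594
10.65 yaw -0.2048 Tz 0.015 tau6 -0.28 F [-7.7 -1.4 10.3] w 0.0594
10.9 yaw -0.2647 Tz 0.119 tau6 -0.28 F [-8.7 -1.2 10.7] w 0.0595
```

```bash

python3 -m creep '[[0,0,0,0,0,0.02],[0,0,0,0,0,0.04]]' >/dev/null; python3 t.py
python3 -m creep '[[0,0,0,0,0,0.02],[0,0,0,0,0,0.04]]' >/dev/null; python3 t.py
```

```text
11.15 yaw -0.3044 Tz 0.094 tau6 -0.173 F [-8.4 -2.4  9.6] w 0.0596
11.4 yaw -0.3444 Tz 0.053 tau6 -0.174 F [-7.7 -1.4 11.2] w 0.0597
```

```bash

python3 -m creep '[[0,0,0,0,0,0.02],[0,0,0,0,0,0.04],[0,0,0,0,0,0.06]]' >/dev/null; python3 t.py
python3 -m creep '[[0,0,0,0,0,0.02],[0,0,0,0,0,0.04],[0,0,0,0,0,0.06]]' >/dev/null; python3 t.py
python3 -m creep '[[0,0,0,0,0,0.02],[0,0,0,0,0,0.04],[0,0,0,0,0,0.06]]' >/dev/null; python3 t.py
```

```text
11.78 yaw -0.4044 Tz 0.031 tau6 -0.174 F [-8.6 -0.5 10.6] w 0.0592
12.15 yaw -0.4644 Tz 0.066 tau6 -0.174 F [-8.1 -1.3 11.1] w 0.0595
12.53 yaw -0.5244 Tz 0.001 tau6 -0.174 F [-9.7 -2.  11.5] w 0.0592
```

```bash

python3 -m creep '[[0,0,0,0,0,0.02],[0,0,0,0,0,0.04],[0,0,0,0,0,0.06]]' >/dev/null; python3 t.py
python3 -m creep '[[0,0,0,0,0,0.02],[0,0,0,0,0,0.04],[0,0,0,0,0,0.06]]' >/dev/null; python3 t.py
python3 -m creep '[[0,0,0,0,0,0.02],[0,0,0,0,0,0.04],[0,0,0,0,0,0.06]]' >/dev/null; python3 t.py
```

```text
12.9 yaw -0.5844 Tz 0.054 tau6 -0.174 F [-8.8 -0.8 11.6] w 0.0595
13.28 yaw -0.6443 Tz 0.078 tau6 -0.175 F [-9.8 -0.  12.2] w 0.0591
13.65 yaw -0.7044 Tz -0.015 tau6 -0.175 F [-9.9  0.8 11.7] w 0.0592
```

```bash

python3 -m creep '[[0,0,0,0,0,0.02],[0,0,0,0,0,0.04],[0,0,0,0,0,0.06]]' >/dev/null; python3 t.py
python3 -m creep '[[0,0,0,0,0,0.02],[0,0,0,0,0,0.04],[0,0,0,0,0,0.06]]' >/dev/null; python3 t.py
python3 -m creep '[[0,0,0,0,0,0.02],[0,0,0,0,0,0.04],[0,0,0,0,0,0.06]]' >/dev/null; python3 t.py
```

```text
14.03 yaw -0.7643 Tz 0.017 tau6 -0.175 F [-8.6  0.1 12. ] w 0.0595
14.4 yaw -0.8244 Tz 0.041 tau6 -0.175 F [-10.5   1.2  11.6] w 0.0591
14.78 yaw -0.8843 Tz -0.011 tau6 -0.176 F [-10.3   0.8  11.8] w 0.0594
```

```bash

python3 -m creep '[[0,0,0,0,0,0.02],[0,0,0,0,0,0.04],[0,0,0,0,0,0.06]]' >/dev/null; python3 t.py
python3 -m creep '[[0,0,0,0,0,0.02],[0,0,0,0,0,0.04],[0,0,0,0,0,0.06]]' >/dev/null; python3 t.py
python3 -m creep '[[0,0,0,0,0,0.02],[0,0,0,0,0,0.04],[0,0,0,0,0,0.06]]' >/dev/null; python3 t.py
```

```text
15.15 yaw -0.9443 Tz 0.067 tau6 -0.176 F [-10.3   0.5  11.6] w 0.059
15.53 yaw -1.0037 Tz 0.342 tau6 0.149 F [-10.2   1.   12.6] w 0.0594
15.9 yaw -1.0634 Tz 0.427 tau6 0.208 F [-10.2   0.5  12.6] w 0.0592
```

It seats at yaw ≈ -0.975, and torque is now about 0.42 N m. I'll advance about 0.08 rad more, to roughly 0.52 N m.

```bash

python3 -m creep '[[0,0,0,0,0,0.015],[0,0,0,0,0,0.03],[0,0,0,0,0,0.045]]' >/dev/null; python3 t.py
python3 -m creep '[[0,0,0,0,0,0.012],[0,0,0,0,0,0.024],[0,0,0,0,0,0.036]]' >/dev/null; python3 t.py
```

```text
16.27 yaw -1.1081 Tz 0.448 tau6 0.312 F [-11.1   0.7  12.7] w 0.0593
16.65 yaw -1.1439 Tz 0.497 tau6 0.385 F [-10.8   0.2  13.1] w 0.0595
```

Tz ≈ 0.50, about 0.17 rad past the seat: tight and short of dragging. I'll release without any turn, rise and check.

```bash
python3 -m creep '[[0,0,0,0,0,0],[0,0,0,0,0,0],[0,0,0,0,0,0],[0,0,0,0,0,0]]' 0.085
python3 -m creep '[[0,0,-0.03,0,0,0],[0,0,-0.07,0,0,0],[0,0,-0.12,0,0,0],[-0.025,0,-0.13,0,0,0],[-0.05,0,-0.13,0,0,0],[-0.05,0,-0.13,0,0,0],[-0.05,0,-0.13,0,0,0]]'
python3 -c "
from h import *
w=snapshot('wrist');b=snapshot('top')
line(w);c=plate(w,(.544,.011));measure(w,(.544,.011),100)
u=proj(w,[.544,.011,.237])[0].astype(int);y,x=max(u[1]-70,0),max(u[0]-80,0);print(x,y)
A=cv2.resize(w['pixels'][y:y+140,x:x+160],(400,350),interpolation=cv2.INTER_CUBIC);B=cv2.resize(b['pixels'],(400,300));B=np.vstack([B,np.zeros((50,400,3),np.uint8)])
save(np.hstack([A,B]),'w5.png')"
```

```text
clock: 17.15
position: [0.545, 0.0101, 0.2092]
orientation: [-3.071, -0.664, -0.0]
ft_force: [-0.9, 0.3, 0.8]
width: 0.085
finger_force: 0.0
clock: 18.02
position: [0.4997, -0.0103, 0.3393]
orientation: [-3.071, -0.663, -0.001]
ft_force: [-0.1, 0.3, -0.0]
width: 0.0848
finger_force: 0.0
line 214.11 from c 214.14 n 165 len 0.0193 r 0.0099
plate c [0.5441 0.0109] r 0.0531 n 104 of 151
dial c [0.544  0.0107] r 0.023 n 69 line svd 214.1 line from c 213.2 len 0.0105 perp off -0.0002
marker [ 0.5013 -0.0169] n 85 r 0.0508 ang 212.9 diff(mk-line) -1.2 -0.3 top z 0.2368
173 65
```

View pics/w5.png

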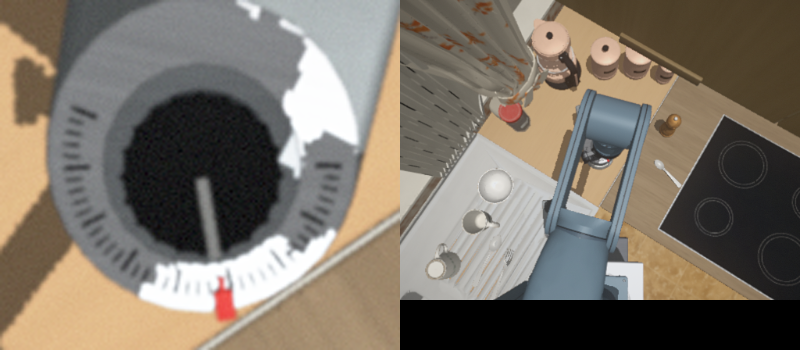

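In the left crop the white line, (203,178)→(215,255), points straight at the red clip at (225,300). The measured difference is about 1°, the marker has not moved and nothing around the grinder is disturbed.

```bash
python3 -c "
from plant import ctrl
print(ctrl.hand_in())"
```

```text
the job is handed in; nothing more can be done
None
```

I set the dial to within about 1° of the red marker, tightened the lock ring to roughly 0.5 N m without shifting the dial, left the marker and the things around the grinder where they were, and handed the job in at about 18 s.

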